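# Weigh a drawer pull on the sprung hook and mark the dip

### The job

Hang the pewter bow pull by its bow in the hollow of the balance's blue sprung hook, easing it down so that the hook never bottoms out on its stop. Let go of it and wait until the hook has stopped bobbing; only then push the red marker down its column until its finger is level with the yellow pointer of the hook. Leave the pull hanging and the cup pull, hinge and black lever where they lie.

Things in the scene. Friction and masses are not known exactly. Their poses are not given: they have to be found in the camera images.
- balance: Sprung-hook balance, fixed to the shelf: grey foot plate 120 x 230 x 12 mm with two slim upright chrome columns, both about 175 to 180 mm high. Origin on the shelf under the hook column; its x axis points from the hook's tip towards the column, so the hook points to its -x; its y axis points from the hook column to the marker column, which stands 120 mm away. It stands turned by up to 0.3 rad about the vertical.
- hook (a joint): How far the sprung hook has sunk, in m: 0 empty, grows downward, bottom stop at 0.055 (keep it below 0.050). It sinks about 14 mm per 100 g, so 16 to 35 mm under the bow pull, and bobs at 2 to 3 Hz for about 3 s when let go.
- saddle (a point): The hollow of the blue coated hook, top of its 6 mm round wire, 143 mm above the shelf when empty and 76 mm in front (-x of the balance) of the column. Moves with the hook. From there the wire rises towards the column (14 mm over the last 58 mm); in front it turns up, the tip ends 21 mm in front of this point and 16 mm higher. A black collar of 28 mm diameter carries the hook on the column.
- pointer (a point): Free end of the yellow pointer finger (6 x 46 x 8 mm, level, along the balance's y), at half its height. Moves with the hook: 58 mm from the hook column towards the marker column, 140 mm above the shelf when the hook is empty.
- marker (a joint): How far the red marker has been pushed down its column, in m: starts between 0 and 0.008, can go to 0.075. Stays where it is left; pushing takes about 2 N. At 0 its finger is 10 mm above the empty hook's pointer.
- marker_pad (a point): Middle of the top of the red marker's push pad, 32 x 34 mm and 10 mm thick, 55 mm in front (-x of the balance) of the marker column; top face 5 mm above the level of the marker's finger. Moves with the marker.
- mark (a point): Free end of the red marker's finger (6 x 46 x 8 mm, level, pointing to the hook column), at half its height. To be brought to the same height as pointer; the two ends stay 6 mm apart sideways.
- bow_center (a point): Centre of the loose pewter bow pull, 28 mm above its underside. It stands on its back plate 24 x 70 x 8 mm (x, y, z); two legs 10 x 10 mm, outer faces 48 mm apart along its y, carry a bar 10 x 48 x 10 mm on top; 56 mm high in all. The opening under the bar is 28 mm wide and 38 mm high (8 to 46 mm above the underside), open along its x. Mass 115 to 245 g. z up, y along the bar. Turned by up to 0.5 rad either way.
- bow_bar (a point): Middle of the bow pull's top bar, 51 mm above the pull's underside; the bar's underside is 5 mm lower. Same axes as the pull.
- cup_pull: Loose pewter cup pull, a closed shell 30 x 74 x 20 mm (x, y, z), origin under its centre. Bystander.
- hinge: Loose chrome butt hinge lying open, 69 x 80 x 10 mm, origin under its centre. Bystander.
- passage_lever: Loose matte black passage lever: round rose 62 mm in diameter and a level handle 120 mm long that reaches to its -y (to y = -108 mm), 60 mm high. Origin under the rose. Bystander.
Mind the look-alikes: they are no part of the job. What is shaped like the part that bears bow_center but green is not meant.

How it is judged:
By the outcome, as a careful person would: the job done as asked, in the order asked, and still so for the second after the job is handed in, with the robot touching nothing.
It also fails if it takes over 64 s, if anything falls off the work surface, if the arm or the gripper's body presses on something with over 40 N, if the wrist force passes 120 N, or if a joint passes its speed limit or range.

### The arm

A 6-joint arm with a two-finger parallel gripper is mounted at the origin on the work surface. World frame = base frame: x ahead of the robot, y to its left, z up, the work surface at z = 0. Lengths are in m, angles in rad, forces in N, time in s.
With the tool pointing down it reaches from about 0.35 to 0.875 m from the base axis. Payload 15.5 kg.
Tool frame: the origin (TCP) lies midway between the tips of the shut fingers; the grasp point (between the pads) lies 19 mm behind it; z points along the fingers, y is the direction in which the jaws open and shut (so a half turn about z gives the same grasp; the last joint's range is limited). The gripper opens to 85 mm and grips with 20 to 120 N. Pads are 22 mm wide; open, the fingers measure 114 mm over their backs; the gripper's body (76 mm by 85 mm) begins 54 mm behind the grasp point. The pads swing forward as they close: fully open they stand 13 mm farther back than shut.
Start: joints at [1.038, 0.494, 1.345, -0, 1.302, -0.096], TCP at [0.265, 0.566, 0.231] pointing down, gripper open.
Joint ranges: [-2.91, 2.91], [-0.82, 2.16], [0.22, 2.67], [-1.22, 4.37], [0.12, 2.79], [-3.08, 3.08]. Speed limits (rad/s): [1.89, 1.89, 2.57, 3.01, 3.01, 3.01].

### API

Orientations are given as [roll, pitch, yaw] about the fixed x, y, z axes, in that order (R = Rz(yaw) Ry(pitch) Rx(roll)).
In Python, from plant import arm gives the robot as it stands. The module is installed in compiled form; this text tells all that it offers. Calls block until the motion is done:
- arm.move_pose(position, orientation): joint-space move of the TCP to a pose.
- arm.line_to(position, velocity=0.15, rotation=None): straight line of the TCP; rotation=None keeps the orientation; velocity is the mean speed in m/s.
- arm.set_joints(angles): joint-space move.
- arm.command_gripper(opening): finger opening in m; the grip force is fixed at half the most; returns when the fingers have stopped.
- arm.dwell(seconds).
- arm.inverse_kinematics(position, orientation): joint angles nearest the present ones, or None.
- arm.get_state(): the state.
- arm.snapshot(name): name is "scene" or "side" or "wrist"; returns a dict with "color" (420x560x3 uint8, red, green, blue), "z_map" (420x560 float32, m along the optical axis (not along the pixel's ray), 0 where there is no reading), "camera_matrix" (3x3 intrinsics, pixels), "k1" (the pictures are not rectified: a ray, as slopes to the right and down, at radius r is drawn at 1 + k1 r^2 times it, then the intrinsics apply), "position" and "attitude" of the camera in the world. Camera axes: x right, y down, z forward; pixel columns grow to the right and rows downward; lengths in m; the calibration is good to about 2 mm. A picture is of the moment at which its call begins.
A pose or a line that the arm cannot do raises arm.Unreachable and nothing moves.
- arm.job_done(): hands the job in, once; it reports no verdict.
Trained networks look in a picture, given as the dict that the camera call returned (one of the last four; its "shot" number tells which), for a name from the list of things; names that differ only in an ending like _2 or _b are one class to them, and where a whole thing is asked for, a point or a joint stands for the part that bears it (a point fixed in the world has none). Each returns a list of dicts, best first, with "score" (0 to 1); they miss things now and then, are a little off and sometimes report something else, mostly with a low value. They report only what shows in the picture. A call takes as long as a camera call. They do not tell look-alikes from the thing itself.
- arm.outline_of(picture, label): "region" (420x560 bool, what is visible of it) and "point" ([column, row] in pixels, amid what is visible of it).
- arm.tip_of(picture, label): "point" ([column, row] in pixels: a listed point, or the origin of a listed thing).
The state is a dict: "time": time; "qpos": joint angles; "joint_velocities": joint speeds; "joint_efforts": joint torques, N m; "ee_pos": TCP position; "eef_rot": TCP orientation; "contact_force": force on the tool from outside, world axes, zero at the start; "moment": the same for the moment, N m; "grip_width": finger opening in m.
Only numpy, scipy, OpenCV 4.12 (cv2) and the standard library are available. Lean on these libraries where they do the work, as an engineer would, in place of code of your own. Each camera call takes 0.05 s, during which the arm holds its last target.

## Working session

There is one attempt and no reset: what is moved stays moved. The work goes in short steps, each a Python script; the robot and the scene stay as the last script left them, time stands still between calls to the robot, and variables do not carry over. Pictures are saved under pics/ and viewed, and the job is handed in when it is done.

```bash
mkdir -p pics; ls
cat > h.py <<'E'
import numpy as np, cv2
from plant import arm
from scipy.spatial.transform import Rotation as R
def save(img,name,scale=1): cv2.imwrite('pics/'+name,cv2.cvtColor(cv2.resize(img,None,fx=scale,fy=scale,interpolation=cv2.INTER_CUBIC),cv2.COLOR_RGB2BGR))
def Rm(a):
    a=np.array(a,float)
    if a.shape==(3,3): return a
    if a.size==3: return R.from_euler('xyz',a).as_matrix()
    raise Exception(a)
def ray(s,p):
    K=np.array(s['camera_matrix']); d=np.array([s['k1'],0,0,0,0.])
    u=cv2.undistortPoints(np.array(p,float).reshape(-1,1,2),K,d,None,None).reshape(-1,2)
    return np.c_[u,np.ones(len(u))]
def unproj(s,p,z=None):
    p=np.array(p,float).reshape(-1,2); r=ray(s,p)
    if z is None: z=s['z_map'][np.clip(p[:,1].round().astype(int),0,419),np.clip(p[:,0].round().astype(int),0,559)]
    return (r*np.reshape(z,(-1,1)))@Rm(s['attitude']).T+np.array(s['position'])
def plane(s,p,h):
    d=ray(s,p)@Rm(s['attitude']).T; o=np.array(s['position'])
    return o+d*((h-o[2])/d[:,2:])
def proj(s,X):
    X=np.array(X,float).reshape(-1,3); c=(X-np.array(s['position']))@Rm(s['attitude'])
    return cv2.projectPoints(c,np.zeros(3),np.zeros(3),np.array(s['camera_matrix']),np.array([s['k1'],0,0,0,0.]))[0].reshape(-1,2)
def cloud(s):
    v,u=np.mgrid[0:420,0:560]; return unproj(s,np.c_[u.ravel(),v.ravel()]).reshape(420,560,3)
E
python3 - <<'E'
from h import *
for n in ['scene','side']:
    s=arm.snapshot(n); save(s['color'],n+'0.png',1.4)
    print(n,s['position'],s['attitude'],s['camera_matrix'],s['k1'],s['shot'])
    for l in ['balance','bow_center','bow_bar','saddle','pointer','mark','marker_pad','cup_pull','hinge','passage_lever']:
        print(l,[(np.round(d['point'],1).tolist(),round(d['score'],2), np.round(unproj(s,d['point'])[0],3).tolist()) for d in arm.tip_of(s,l)])
print(arm.get_state())
E
```

```text
pics
scene [ 0.87075525 -0.66325662  0.95571818] [-2.41480911e+00  5.49216395e-04  5.09201222e-01] [[442.05991051   0.         279.42870884]
 [  0.         442.05991051 207.79003037]
 [  0.           0.           1.        ]] -0.05668282198141075 1
balance [([349.9, 224.9], 0.78, [0.668, 0.088, 0.038]), ([363.6, 184.5], 0.58, [0.669, 0.144, 0.143])]
bow_center [([210.0, 247.7], 0.79, [0.378, -0.153, 0.028]), ([243.0, 216.9], 0.66, [0.409, -0.038, 0.052]), ([244.7, 250.4], 0.53, [0.448, -0.098, -0.002]), ([252.8, 364.4], 0.45, [0.635, -0.361, 0.018])]
bow_bar [([239.1, 213.1], 0.79, [0.38, -0.015, 0.028]), ([241.6, 246.9], 0.65, [0.461, -0.127, 0.055]), ([205.8, 242.8], 0.63, [0.372, -0.158, 0.051])]
saddle [([328.5, 179.4], 0.7, [0.584, 0.111, 0.148])]
pointer [([365.4, 183.4], 0.54, [0.672, 0.148, 0.145])]
mark [([368.4, 177.3], 0.52, [0.636, 0.319, 0.004])]
marker_pad [([359.3, 156.2], 0.83, [0.621, 0.227, 0.155])]
cup_pull [([271.5, 298.9], 0.81, [0.591, -0.202, 0.021])]
hinge [([208.6, 303.6], 0.63, [0.462, -0.282, 0.011])]
passage_lever [([250.5, 365.3], 0.88, [0.642, -0.378, 0.
[... 1091 characters left out ...]
])]
{'time': 1.1, 'qpos': array([ 1.03753346e+00,  4.93608201e-01,  1.34552637e+00, -3.53209607e-06,
        1.30249834e+00, -9.54887577e-02]), 'joint_velocities': array([-1.04090292e-03,  6.37012134e-04, -1.32987692e-03,  1.69552291e-05,
       -3.10407229e-04,  5.96527385e-04]), 'joint_efforts': array([-3.81403137e-03, -8.82008314e+01, -3.84262884e+01, -1.86748571e-04,
        8.70644271e-04, -1.98757363e-05]), 'ee_pos': array([0.26493797, 0.56605354, 0.23126291]), 'eef_rot': array([-3.14155225e+00, -4.48664203e-07,  2.70381948e+00]), 'contact_force': array([-0.11290317,  0.76640485,  0.18857495]), 'moment': array([ 0.00953906, -0.00747303, -0.04778667]), 'grip_width': 0.08586621610504429}
```

View pics/scene0.png

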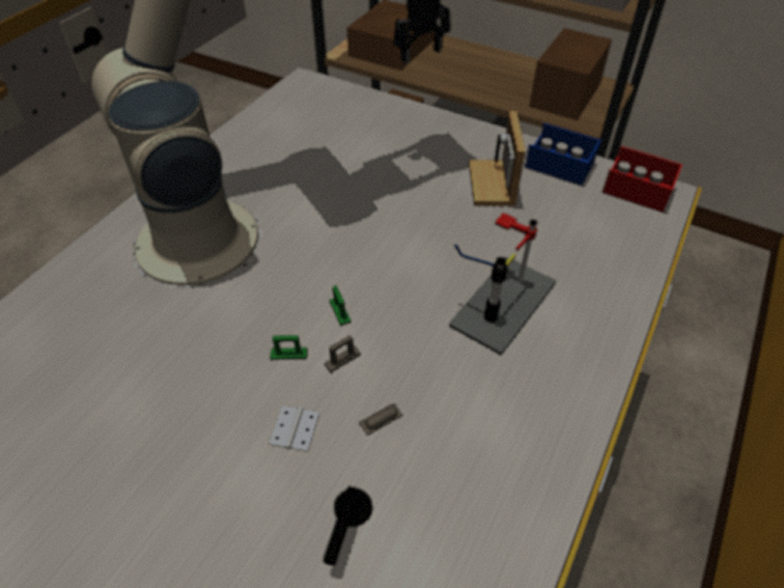

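View pics/side0.png

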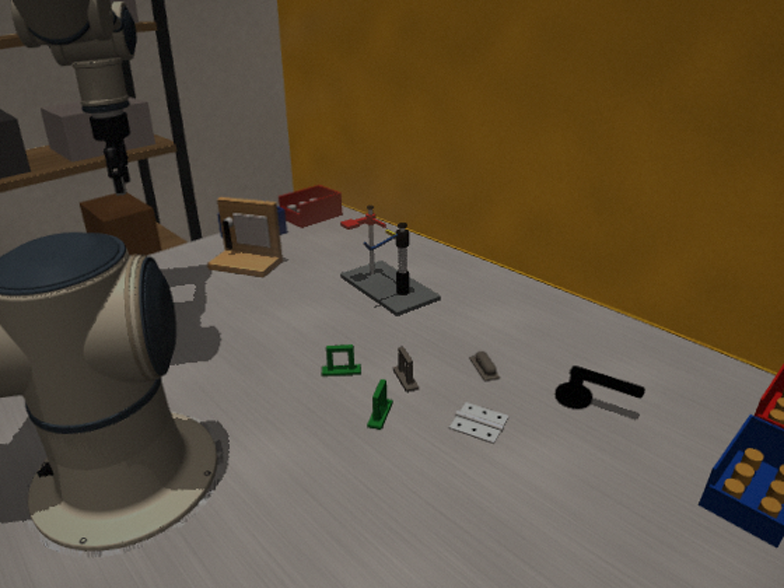

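The three bow-shaped candidates in scene0, in enlarged pixels, are green (288,347), green (339,305) and pewter-grey (342,353), which is native (244,251). Only the grey one fits "pewter". I'll confirm it in a crop and measure.

```bash
cat > m.py <<'E'
from h import *
import pickle
S={}
for n in ['scene','side']:
    s=arm.snapshot(n); S[n]=s
    for l in ['bow_center','balance','saddle','marker_pad','pointer','mark']:
        o=arm.outline_of(s,l); s['o_'+l]=o
        print(n,l,[(np.round(d['point'],0).tolist(),round(d['score'],2),int(d['region'].sum())) for d in o])
pickle.dump(S,open('S.pkl','wb'))
a=S['scene']['color']; b=S['side']['color']
save(np.vstack([np.hstack([cv2.resize(a[190:280,180:300],None,fx=3.3,fy=3.3,interpolation=cv2.INTER_CUBIC),cv2.resize(a[140:260,300:420],(396,297),interpolation=cv2.INTER_CUBIC)]),
 np.hstack([cv2.resize(b[230:320,220:340],None,fx=3.3,fy=3.3,interpolation=cv2.INTER_CUBIC),cv2.resize(b[140:230,220:340],(396,297),interpolation=cv2.INTER_CUBIC)])]),'crop1.png')
E
python3 m.py
```

```text
scene bow_center [([205.0, 251.0], 0.92, 467), ([244.0, 253.0], 0.59, 320), ([242.0, 217.0], 0.5, 237), ([362.0, 210.0], 0.18, 3325)]
scene balance [([359.0, 208.0], 0.68, 3340)]
scene saddle [([355.0, 197.0], 0.8, 139)]
scene marker_pad [([368.0, 162.0], 0.58, 322), ([351.0, 193.0], 0.49, 217)]
scene pointer [([351.0, 195.0], 0.69, 114)]
scene mark [([368.0, 161.0], 0.76, 290)]
side bow_center [([289.0, 266.0], 0.82, 301), ([246.0, 258.0], 0.79, 375), ([269.0, 294.0], 0.57, 364), ([289.0, 172.0], 0.54, 95)]
side balance [([278.0, 200.0], 0.81, 2052), ([347.0, 263.0], 0.38, 256)]
side saddle [([282.0, 169.0], 0.75, 188)]
side marker_pad [([260.0, 158.0], 0.64, 119)]
side pointer [([287.0, 171.0], 0.59, 133), ([417.0, 277.0], 0.45, 881)]
side mark [([255.0, 155.0], 0.64, 128)]
```

View pics/crop1.png

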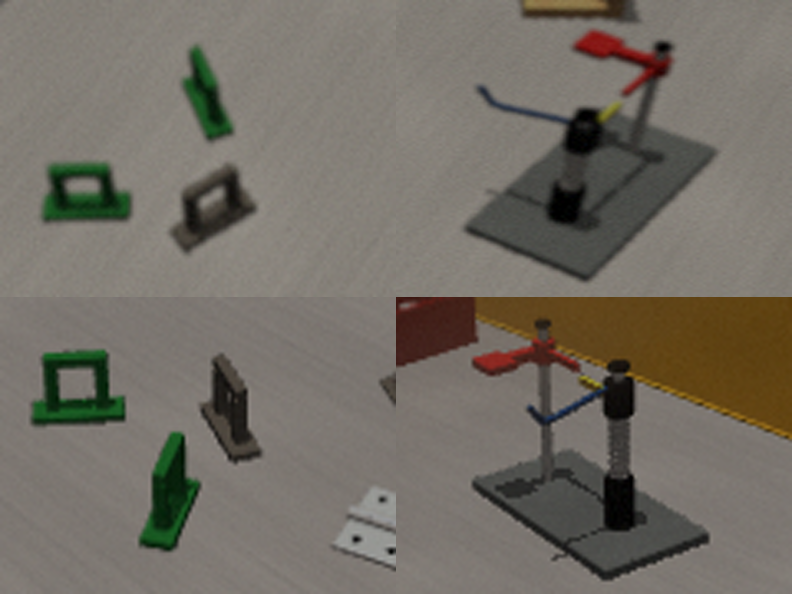

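```bash
cat > fit.py <<'E'
from h import *
from scipy.optimize import least_squares, minimize
def bow_boxes():
    def bx(x0,x1,y0,y1,z0,z1): return np.array([[x,y,z] for x in(x0,x1) for y in(y0,y1) for z in(z0,z1)])/1000.
    return [bx(-12,12,-35,35,0,8),bx(-5,5,-24,-14,8,46),bx(-5,5,14,24,8,46),bx(-5,5,-24,24,46,56)]
def Rz(a): return np.array([[np.cos(a),-np.sin(a),0],[np.sin(a),np.cos(a),0],[0,0,1]])
def render(s,p,boxes,sc=4,z=0):
    m=np.zeros((420*sc,560*sc),np.uint8)
    for b in boxes:
        q=proj(s,b@Rz(p[2]).T+[p[0],p[1],z])
        cv2.fillConvexPoly(m,cv2.convexHull(((q+.5)*sc).astype(np.int32)),1)
    return cv2.resize(m.astype(np.float32),(560,420),interpolation=cv2.INTER_AREA)
def fitbow(views,p0):
    B=bow_boxes()
    def cost(v):
        p=[v[0]/100,v[1]/100,v[2]/5]; c=0
        for s,m in views:
            r=render(s,p,B); m=m.astype(np.float32); c+=1-np.minimum(r,m).sum()/np.maximum(r,m).sum()
        return c/len(views)
    best=None
    for y in p0[2]:
        x0=np.array([p0[0]*100,p0[1]*100,y*5])
        r=minimize(cost,x0,method='Nelder-Mead',options=dict(initial_simplex=x0+np.vstack([np.zeros(3),np.eye(3)]),xatol=1e-3,fatol=1e-4))
        if best is None or r.fun<best.fun: best=r
    v=best.x; return [v[0]/100,v[1]/100,v[2]/5],best.fun
BP={'saddle':[-.076,0,.143],'pointer':[0,.058,.140],'mark':[0,.064,.150],'pad':[-.055,.12,.155],'tip':[-.097,0,.159]}
E
cat > f1.py <<'E'
from fit import *
import pickle
S=pickle.load(open('S.pkl','rb'))
near={'scene':(244,252),'side':(290,266)}
V=[]
for n,s in S.items():
    m=[o['region'] for o in s['o_bow_center'] if np.hypot(*(np.array(o['point'])-near[n]))<8][0]; V.append((s,m))
for vs in (V,V[:1],V[1:]): print(fitbow(vs,(.455,-.12,(-.3,0,.3))))
obs={'scene':dict(saddle=(329,180.2),tip=(325.5,175.6),pointer=(367,182.6),mark=(369,177.2),pad=(360.5,156.6),h=(357.9,185.7),m=(380.9,158.6)),
'side':dict(saddle=(265,176),tip=(260.6,173.6),pointer=(276,165.8),mark=(274,161.4),pad=(250,159.4),h=(287.6,161.2),m=(264.5,148.5))}
def pts(p):
    X={k:np.array(v) for k,v in BP.items()}; X['h']=np.array([0,0,.1775]);X['m']=np.array([0,.12,.1775])
    for k in('mark','pad'): X[k]=X[k]-[0,0,p[3]]
    return {k:Rz(p[2])@v+[p[0],p[1],0] for k,v in X.items()}
def res(p,full=False,only=None):
    X=pts(p); out=[]
    for n in obs:
        if only and n!=only: continue
        for k,o in obs[n].items():
            d=proj(S[n],X[k])[0]-o; out+=list(d)
            if full: print(n,k,np.round(d,1))
    return np.array(out)
for only in (None,'scene','side'):
    r=least_squares(res,[.67,.1,0,.004],loss='soft_l1',x_scale=[.01,.01,.1,.01],kwargs=dict(only=only)); print(only,r.x,r.cost)
    if only is None: p=r.x; res(p,True)
print({k:v.round(4) for k,v in pts(p).items()})
E
python3 f1.py
```

```text
([np.float64(0.4600927040878913), np.float64(-0.11693028381885295), np.float64(-0.4456182598160865)], np.float64(0.1658262014389038))
([np.float64(0.459053366987537), np.float64(-0.116760548517918), np.float64(-0.3336346754946248)], np.float64(0.1801322102546692))
([np.float64(0.4606861034229985), np.float64(-0.11690272862347305), np.float64(-0.4868905403741074)], np.float64(0.12912803888320923))
None [ 6.65666800e-01  1.00664187e-01 -1.20698144e-01 -3.91225395e-05] 8.704151962799203
scene saddle [1.4 1.9]
scene tip [-1.5 -1.2]
scene pointer [-0.2 -0.2]
scene mark [-0.5  1.1]
scene pad [0.2 0.3]
scene h [-0.1 -0.6]
scene m [-0.7  0.2]
side saddle [1.2 0.2]
side tip [-0.7 -0.8]
side pointer [ 0. -1.]
side mark [ 0.8 -0.3]
side pad [-0.3 -1. ]
side h [-0.2 -2.4]
side m [-0.3 -0.8]
scene [ 0.66649906  0.10043011 -0.1176901  -0.0029431 ] 3.872973988232539
side [ 6.60588778e-01  9.55679726e-02 -1.29096432e-01 -5.92048176e-04] 2.768198119242677
{'saddle': array([0.5902, 0.1098, 0.143 ]), 'pointer': array([0.6727, 0.1582, 0.14  ]), 'mark': array([0.6734, 0.1642, 0.15  ]), 'pad': array([0.6255, 0.2264, 0.155 ]), 'tip': array([0.5694, 0.1123, 0.159 ]), 'h': array([0.6657, 0.1007, 0.1775]), 'm': array([0.6801, 0.2198, 0.1775])}
```

Run:
```python
from h import *
for p,y in [((.46,-.117,.2),-.44),((.46,-.117,.02),-.44),((.59,.11,.15),-.12),((.54,.11,.15),-.12),((.6255,.226,.13),-.12),((.6255,.226,.13),1.45)]:
    for k in (0,np.pi):
        q=arm.inverse_kinematics(p,[np.pi,0,(y+k+np.pi)%(2*np.pi)-np.pi]); print(p,y,k,None if q is None else np.round(q,2))
arm.move_pose([.46,-.117,.24],[np.pi,0,np.pi-.44])
s=arm.snapshot('wrist'); save(s['color'],'w1.png',1.4); print(arm.get_state()['time'],s['position'],s['attitude'])
import pickle
o=arm.outline_of(s,'bow_center'); print([(d['point'],d['score'],d['region'].sum()) for d in o]); s['o']=o
pickle.dump(s,open('w1.pkl','wb'))
st=arm.get_state(); print(st['contact_force'],st['ee_pos'],st['time'])
```

```text
(0.46, -0.117, 0.2) -0.44 0 [-0.37  0.32  1.75 -0.    1.07  1.64]
(0.46, -0.117, 0.2) -0.44 3.141592653589793 [-0.37  0.32  1.75  0.    1.07 -1.51]
(0.46, -0.117, 0.02) -0.44 0 [-0.37  0.63  1.91 -0.    0.6   1.64]
(0.46, -0.117, 0.02) -0.44 3.141592653589793 [-0.37  0.63  1.91  0.    0.6  -1.51]
(0.59, 0.11, 0.15) -0.12 0 [ 0.08  0.55  1.5  -0.    1.09  1.78]
(0.59, 0.11, 0.15) -0.12 3.141592653589793 [ 0.08  0.55  1.5   0.    1.09 -1.37]
(0.54, 0.11, 0.15) -0.12 0 [ 0.09  0.49  1.63 -0.    1.03  1.78]
(0.54, 0.11, 0.15) -0.12 3.141592653589793 [ 0.09  0.49  1.63  0.    1.03 -1.36]
(0.6255, 0.226, 0.13) -0.12 0 [ 0.26  0.65  1.35 -0.    1.14  1.95]
(0.6255, 0.226, 0.13) -0.12 3.141592653589793 [ 0.26  0.65  1.35  0.    1.14 -1.19]
(0.6255, 0.226, 0.13) 1.45 0 [ 0.26  0.65  1.35 -0.    1.14  0.38]
(0.6255, 0.226, 0.13) 1.45 3.141592653589793 [ 0.26  0.65  1.35  0.    1.14 -2.76]
4.3667 [ 0.38964323 -0.08397074  0.38087548] [ 2.83477636e+00 -1.50994639e-04  1.13193760e+00]
[([275.1, 173.9], 0.92, np.int64(1727)), ([338.0, 67.1], 0.84, np.int64(2082)), ([196.7, 104.5], 0.78, np.int64(1821))]
[ 0.89378825  0.10924434 -0.15002194] [ 0.46020721 -0.11653738  0.23998135] 4.4167
```

View pics/w1.png

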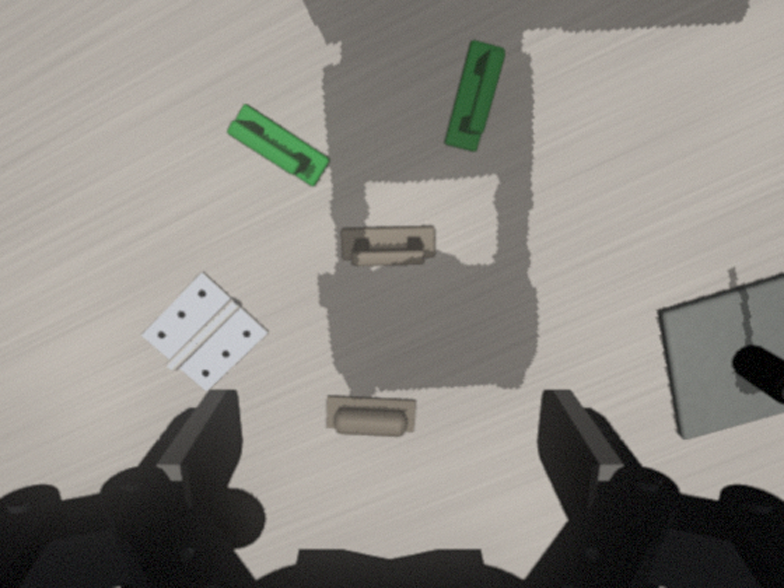

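The wrist view shows the pewter bow at enlarged (388,245), parallel to the jaw line. The greens are at (278,145) and (474,95). Next I'll refine the pose.

Run:
```python
from fit import *
import pickle
s=pickle.load(open('w1.pkl','rb')); m=s['o'][0]['region']
p,c=fitbow([(s,m)],(.46,-.117,(-.6,-.44,-.3))); print(p,c)
# plate far edge via color check overlay
im=s['color'].copy(); r=render(s,p,bow_boxes())>.5
e=cv2.morphologyEx(r.astype(np.uint8),cv2.MORPH_GRADIENT,np.ones((2,2)))>0; im[e]=[255,0,0]
save(np.hstack([im[140:210,230:330],s['color'][140:210,230:330]]),'w1c.png',4)
```

```text
[np.float64(0.45845369864248475), np.float64(-0.11736174527665746), np.float64(-0.4032481100442407)] 0.09719997644424438
```

View pics/w1c.png

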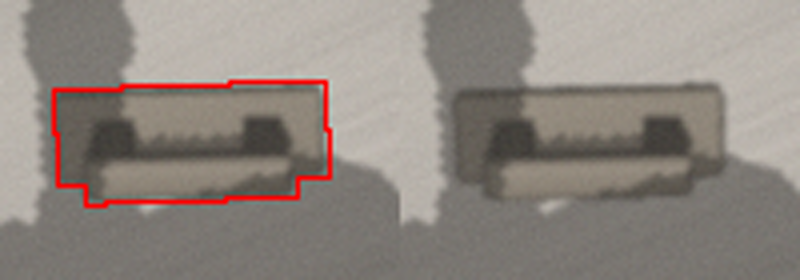

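```bash
cat >> h.py <<'E'
def favg(n=15,dt=.02):
    f=[]
    for _ in range(n): arm.dwell(dt); f.append(arm.get_state()['contact_force'])
    f=np.array(f); return f.mean(0).round(3),f.std(0).round(3)
E
python3 - <<'E'
from h import *
yaw=np.pi-.41; c=[.459,-.1172]
arm.move_pose([*c,.10],[np.pi,0,yaw]); print(favg(10))
arm.line_to([*c,.018],.1)
st=arm.get_state(); print(st['time'],st['ee_pos'])
arm.command_gripper(.03); st=arm.get_state(); print(st['grip_width'],st['time'],st['contact_force'])
arm.line_to([*c,.10],.1)
print(favg(20)); st=arm.get_state(); print(st['ee_pos'],st['time'],st['grip_width'])
s=arm.snapshot('wrist'); save(s['color'],'w2.png',1.4)
E
```

```text
(array([0.158, 0.005, 0.264]), array([0.439, 0.617, 0.451]))
6.1667 [ 0.45924606 -0.11727337  0.01843269]
0.046985051796096404 6.6083 [-1.655347    0.69042101 12.69667382]
(array([ 0.119,  0.034, -1.875]), array([0.569, 0.446, 0.403]))
[ 0.45889352 -0.11718436  0.09973805] 7.9083 0.04711142261326055
```

View pics/w2.png

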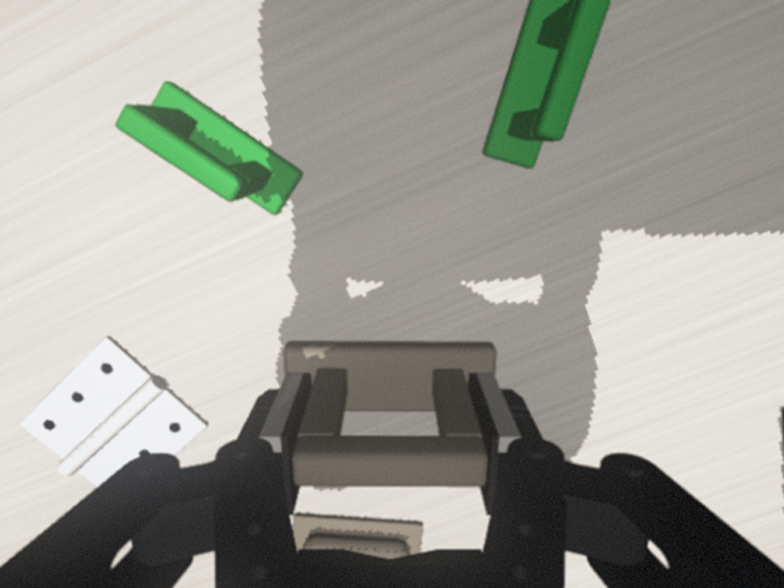

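```bash
cat > app.py <<'E'
from fit import *
import pickle
S0=np.array([.5902,.1098]); YB=-.1207; X=np.array([np.cos(YB),np.sin(YB)])
E
python3 - <<'E'
from app import *
p=S0-.07*X
arm.move_pose([*p,.150],[np.pi,0,np.pi+YB])
arm.line_to([*p,.140],.1)
W={}
for n in ['wrist','scene','side']:
    s=arm.snapshot(n); W[n]=s
    save(s['color'],'a_'+n+'.png',1.4)
    for l in ['saddle','pointer','mark','marker_pad','bow_bar','bow_center']:
        print(n,l,[(np.round(d['point'],1).tolist(),round(d['score'],2)) for d in arm.tip_of(s,l)][:4])
pickle.dump(W,open('W.pkl','wb'))
st=arm.get_state(); print(st['ee_pos'],st['time'])
a=W['scene']['color']; b=W['side']['color']
save(np.hstack([a[130:240,290:400],b[110:220,220:330]]),'a_crop.png',3.6)
E
```

```text
wrist saddle []
wrist pointer [([280.5, 349.4], 0.67)]
wrist mark []
wrist marker_pad [([276.6, 331.8], 0.74)]
wrist bow_bar [([20.7, 42.4], 0.91), ([279.2, 331.0], 0.69)]
wrist bow_center [([275.7, 290.6], 0.69), ([280.2, 349.9], 0.23)]
scene saddle [([328.1, 181.2], 0.63), ([370.3, 178.8], 0.36), ([360.4, 158.4], 0.34)]
scene pointer [([363.4, 183.3], 0.77), ([271.5, 295.8], 0.17)]
scene mark [([367.9, 176.3], 0.67)]
scene marker_pad [([359.4, 155.9], 0.63), ([253.7, 361.6], 0.47)]
scene bow_bar [([202.4, 240.0], 0.81), ([306.5, 163.9], 0.71), ([240.4, 212.7], 0.58)]
scene bow_center [([307.4, 170.3], 0.61), ([244.6, 214.8], 0.61), ([204.9, 248.3], 0.56)]
side saddle []
side pointer [([276.1, 167.9], 0.7)]
side mark [([276.1, 159.8], 0.61)]
side marker_pad [([252.8, 157.1], 0.64)]
side bow_bar [([243.1, 249.0], 0.94), ([244.5, 172.4], 0.76), ([267.8, 280.8], 0.67)]
side bow_center [([267.9, 287.7], 0.66), ([247.3, 252.1], 0.55), ([245.6, 182.4], 0.45)]
[0.52070535 0.11822898 0.13998989] 10.2333
```

View pics/a_wrist.png

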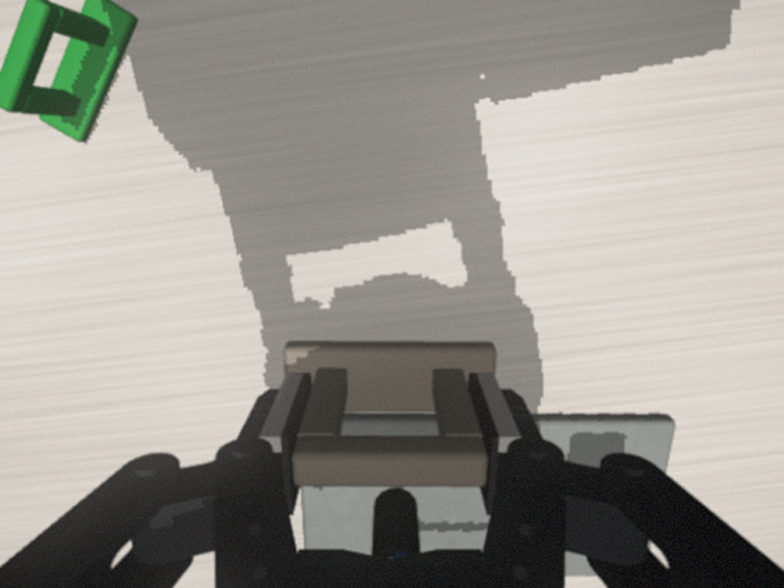

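View pics/a_crop.png

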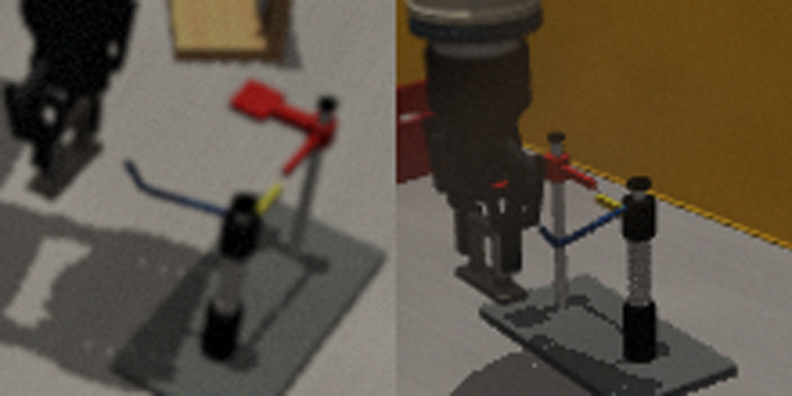

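Run:
```python
from app import *
W=pickle.load(open('W.pkl','rb')); c=S0-.07*X
out=[]
for n,(r0,c0) in dict(scene=(130,290),side=(110,220)).items():
    s=W[n]; im=cv2.resize(s['color'],None,fx=4,fy=4,interpolation=cv2.INTER_CUBIC)
    for b in bow_boxes():
        q=proj(s,b@Rz(YB).T+[*c,.122]); h=cv2.convexHull(((q+.5)*4).astype(np.int32)); cv2.polylines(im,[h],True,(255,255,0),1)
    for P in ('saddle','tip','pointer','mark','pad'):
        q=(proj(s,Rz(YB)@np.array(BP[P])+[.6657,.1007,0])[0]+.5)*4; cv2.circle(im,tuple(q.astype(int)),3,(0,255,255),1)
    out.append(im[r0*4:r0*4+400,c0*4:c0*4+400])
save(np.hstack(out),'a_ov.png')
```

```text
(no output)
```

View pics/a_ov.png

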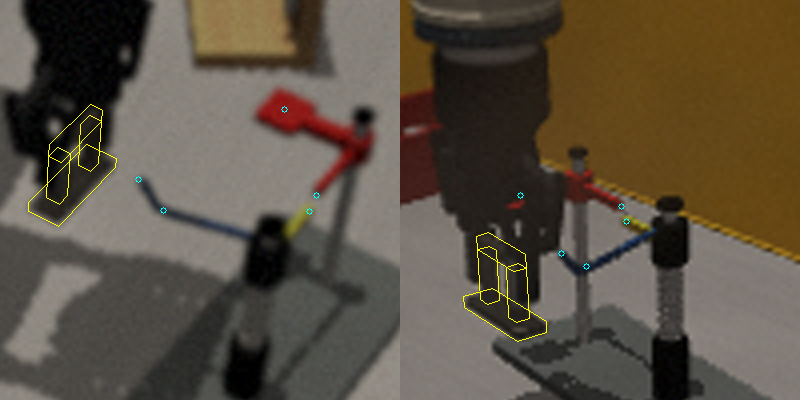

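Run:
```python
from app import *
Y=np.array([-X[1],X[0]])
p=S0+.0015*Y
arm.line_to([*p,.140],.06)
print(favg(15))
for z in (.117,.105,.093):
    arm.line_to([*p,z],.05); arm.dwell(.15)
    print(z,favg(15),arm.get_state()['ee_pos'].round(4),arm.get_state()['time'])
W={}
for n in ['scene','side','wrist']:
    s=arm.snapshot(n); W[n]=s
pickle.dump(W,open('W2.pkl','wb'))
a=W['scene']['color']; b=W['side']['color']
save(np.hstack([a[130:240,290:400],b[110:220,220:330]]),'b_crop.png',3.6); save(W['wrist']['color'],'b_w.png',1.2)
```

```text
(array([-0.231,  0.044, -2.115]), array([0.526, 0.633, 0.546]))
0.117 (array([ 0.029,  0.108, -1.85 ]), array([0.486, 0.466, 0.473])) [0.5905 0.1113 0.1172] 12.8083
0.105 (array([-0.438,  0.042, -1.301]), array([0.497, 0.415, 0.373])) [0.5904 0.1113 0.1051] 13.6
0.093 (array([-1.182, -0.101, -0.114]), array([0.654, 0.397, 0.432])) [0.5904 0.1113 0.0931] 14.3917
```

View pics/b_crop.png

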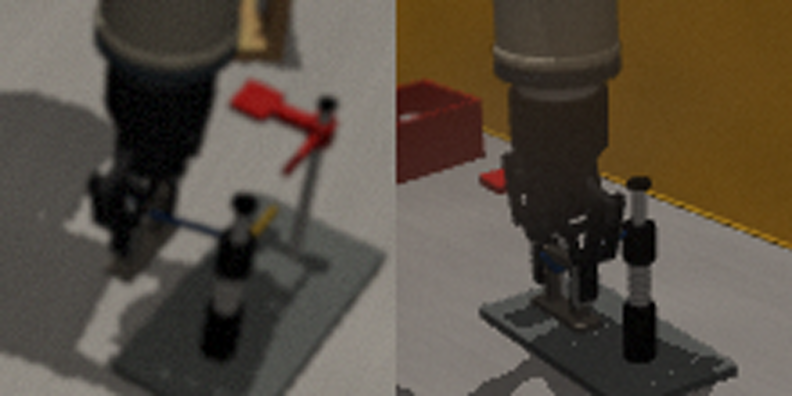

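View pics/b_w.png

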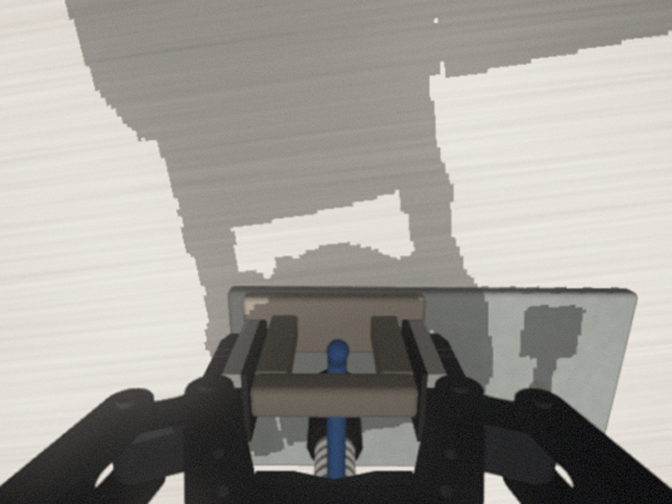

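Run:
```python
from app import *
W=pickle.load(open('W2.pkl','rb')); s=W['wrist']
B=np.array([.6657,.1007])
def inB(P): d=P[:,:2]-B; return np.c_[d@X,d@np.array([-X[1],X[0]])].round(4)
for q in [(337,343),(337,355),(337,425),(253,376),(417,376)]:
    p=np.array(q)/1.2-.0; D=unproj(s,p); print(q,D.round(4),inB(D), 'z.135',inB(plane(s,p,.135)))
print('predicted tip', proj(s,Rz(YB)@np.array([-.097,0,.135])+[*B,0])*1.2)
print('bar', inB(np.array([[.5904,.1113]])))
```

```text
(337, 343) [[0.5685 0.1145 0.1333]] [[-0.0982  0.002 ]] z.135 [[-0.0991  0.0019]]
(337, 355) [[0.5712 0.1141 0.1345]] [[-0.0954  0.0019]] z.135 [[-0.0957  0.0019]]
(337, 425) [[0.6032 0.1104 0.1212]] [[-0.0632  0.0021]] z.135 [[-0.0743  0.002 ]]
(253, 376) [[0.5823 0.0882 0.1224]] [[-0.0813 -0.0224]] z.135 [[-0.0895 -0.0198]]
(417, 376) [[0.5849 0.1351 0.1271]] [[-0.0844  0.0244]] z.135 [[-0.0895  0.0227]]
predicted tip [[329.32564902 350.44144543]]
bar [[-0.076   0.0015]]
```

Run:
```python
from app import *
Y=np.array([-X[1],X[0]])
for dx,z in ((-.002,.091),(-.003,.089)):
    arm.line_to([*(S0+.0015*Y+dx*X),z],.03); arm.dwell(.15)
    print(z,favg(25),arm.get_state()['time'],arm.get_state()['ee_pos'])
```

```text
0.091 (array([ 2.109,  0.181, -0.2  ]), array([0.519, 0.491, 0.546])) 15.3583 [0.5885042  0.11155376 0.09104542]
0.089 (array([ 5.174, -0.348, -0.093]), array([0.479, 0.618, 0.437])) 16.175 [0.58799107 0.11163355 0.08907171]
```

Run:
```python
from app import *
Y=np.array([-X[1],X[0]])
for dx,z in ((-.001,.090),(-.0008,.088)):
    arm.line_to([*(S0+.0015*Y+dx*X),z],.03); arm.dwell(.15)
    print(z,favg(25),arm.get_state()['time'],arm.get_state()['ee_pos'])
```

```text
0.09 (array([ 0.076, -0.435,  0.01 ]), array([0.463, 0.378, 0.458])) 16.9917 [0.58925847 0.11142116 0.08997141]
0.088 (array([-0.382,  0.218,  0.033]), array([0.532, 0.516, 0.528])) 17.8083 [0.58957798 0.11139819 0.0880136 ]
```

Run:
```python
from app import *
arm.command_gripper(.085); print(arm.get_state()['time'],favg(5))
s=arm.snapshot('wrist'); save(s['color'],'c_w.png',1.2)
for i in range(1,5):
    arm.dwell(.05); t=arm.snapshot('side'); d=t['color'][110:220,220:330]; 
    if i in(1,4): save(d,f'c_s{i}.png',4)
```

```text
18.275 (array([ 0.164, -0.063,  0.535]), array([0.287, 0.433, 0.533]))
```

View pics/c_w.png

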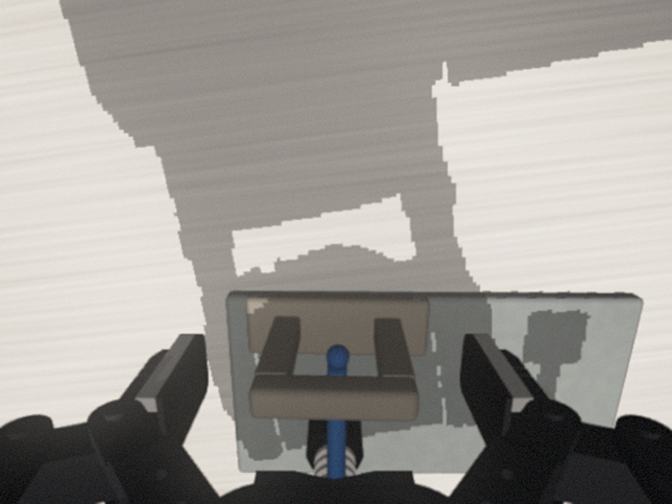

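View pics/c_s4.png

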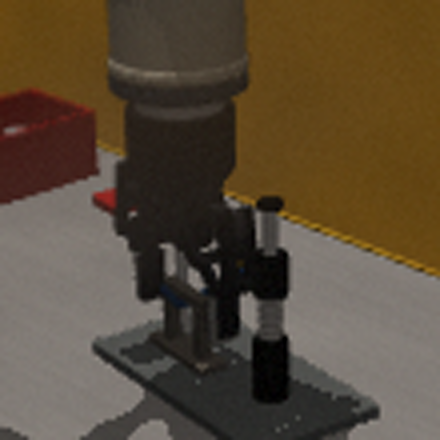

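Run:
```python
from app import *
Y=np.array([-X[1],X[0]])
e=arm.get_state()['ee_pos']
arm.line_to([e[0],e[1],.24],.1)
B=np.array([.6657,.1007]); c=B-.055*X+.12*Y
arm.line_to([*(c-.06*X),.26],.15)
arm.command_gripper(0.0)
print(arm.get_state()['time'])
W=[]
arm.dwell(1.0)
for i in range(6):
    s=arm.snapshot('scene'); t=arm.snapshot('side'); W.append((s,t)); arm.dwell(.08)
w=arm.snapshot('wrist')
for l in ('pointer','mark','marker_pad','saddle'):print(l,[(np.round(d['point'],1).tolist(),round(d['score'],2)) for d in arm.tip_of(w,l)][:3])
pickle.dump((W,w),open('W3.pkl','wb'))
for k in range(2): print([np.abs(W[i][k]['color'][150:230,240:400].astype(int)-W[0][k]['color'][150:230,240:400]).mean().round(2) for i in range(6)])
a,b=W[-1][0]['color'],W[-1][1]['color']
save(np.hstack([a[140:240,300:400],b[120:220,220:320]]),'d_crop.png',4); save(w['color'],'d_w.png',1.4)
print(arm.get_state()['time'])
```

```text
22.2333
pointer [([211.0, 317.0], 0.96), ([178.9, 262.6], 0.19)]
mark []
marker_pad []
saddle [([140.0, 241.0], 0.6), ([145.2, 231.6], 0.59)]
[np.float64(0.0), np.float64(2.28), np.float64(2.27), np.float64(2.29), np.float64(2.3), np.float64(2.28)]
[np.float64(0.0), np.float64(1.53), np.float64(1.5), np.float64(1.52), np.float64(1.52), np.float64(1.53)]
24.5833
```

View pics/d_crop.png

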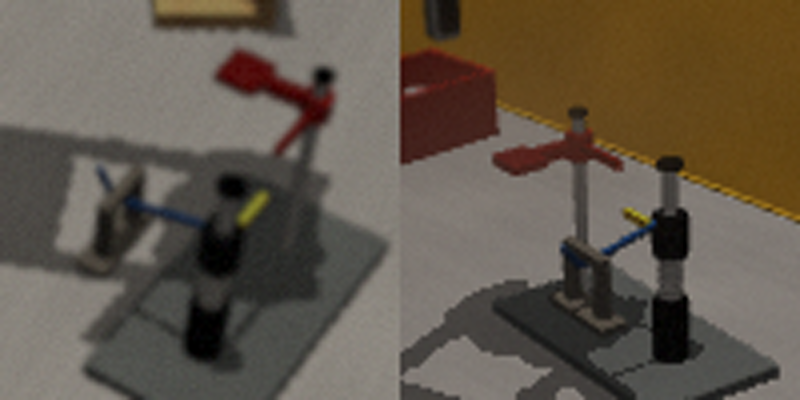

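View pics/d_w.png

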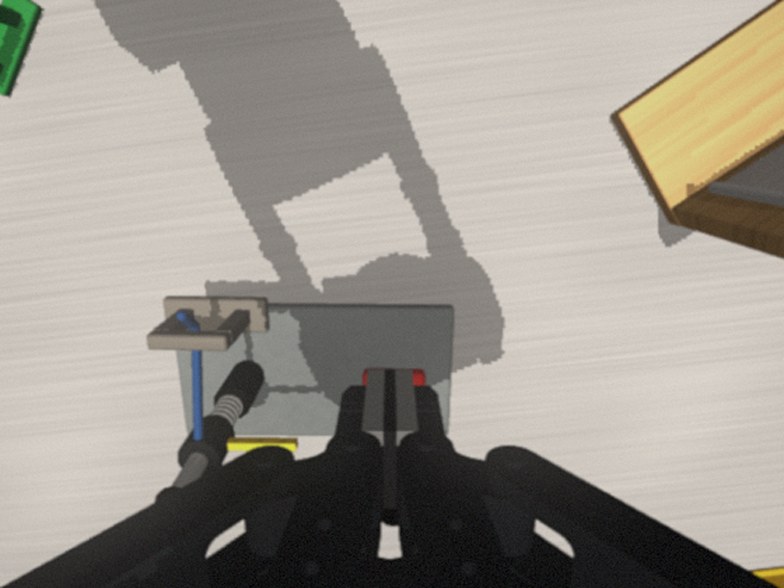

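The images are static apart from noise. The pull hangs by its bar in the hollow (scene crop (120,190), side crop (585,260)), and the yellow pointer end is at side crop (627,212), well below the red finger. Next I'll measure the pointer height.

```bash
cat > pm.py <<'E'
from app import *
def colmask(s,c,roi):
    hsv=cv2.cvtColor(s['color'],cv2.COLOR_RGB2HSV); h,sa,v=cv2.split(hsv)
    m=((h>22)&(h<36)&(sa>120)&(v>60)) if c=='y' else (((h<8)|(h>172))&(sa>120)&(v>50))
    k=np.zeros_like(m); k[roi[1]:roi[3],roi[0]:roi[2]]=1; return m&k
B=np.array([.6657,.1007]); Y=np.array([-X[1],X[0]])
def prof(s,m):
    v,u=np.nonzero(m); P=unproj(s,np.c_[u,v]); d=P[:,:2]-B; return np.c_[d@X,d@Y,P[:,2],u,v]
E
python3 - <<'E'
from pm import *
W,w=pickle.load(open('W3.pkl','rb'))
for s,c,roi in [(w,'y',(150,300,225,335)),(W[-1][0],'y',(350,180,372,205)),(W[-1][1],'y',(270,165,290,180)),(W[-1][0],'r',(352,150,385,180)),(W[-1][1],'r',(240,148,280,165))]:
    m=colmask(s,c,roi); P=prof(s,m); print(c,len(P),np.round(np.median(P,0),4))
    if c=='y':
        for y0 in range(15,65,8):
            q=P[(P[:,1]>y0/1e3)&(P[:,1]<(y0+8)/1e3)]
            if len(q): print(y0,len(q),np.median(q,0).round(4), 'z range',q[:,2].min().round(4),np.percentile(q[:,2],90).round(4))
E
```

```text
y 301 [-3.400e-03  3.490e-02  1.156e-01  1.830e+02  3.170e+02]
15 58 [-3.000e-03  1.890e-02  1.157e-01  1.660e+02  3.175e+02] z range 0.1098 0.1167
23 65 [-2.800e-03  2.690e-02  1.156e-01  1.750e+02  3.180e+02] z range 0.1088 0.1164
31 45 [-3.400e-03  3.430e-02  1.153e-01  1.830e+02  3.170e+02] z range 0.1095 0.1162
39 32 [-3.600e-03  4.320e-02  1.146e-01  1.930e+02  3.160e+02] z range 0.1092 0.1159
47 35 [-3.200e-03  5.220e-02  1.154e-01  2.030e+02  3.170e+02] z range 0.112 0.1166
55 33 [-2.600e-03  5.740e-02  1.155e-01  2.090e+02  3.180e+02] z range 0.1106 0.1167
y 35 [6.000e-04 4.310e-02 1.178e-01 3.630e+02 1.920e+02]
23 1 [1.500e-03 3.060e-02 1.165e-01 3.610e+02 1.950e+02] z range 0.1165 0.1165
31 9 [4.00e-04 3.39e-02 1.18e-01 3.61e+02 1.94e+02] z range 0.1117 0.1206
39 9 [1.300e-03 4.150e-02 1.178e-01 3.630e+02 1.920e+02] z range 0.1134 0.1204
47 6 [6.000e-04 5.170e-02 1.196e-01 3.650e+02 1.895e+02] z range 0.1162 0.1221
55 3 [2.000e-03 5.820e-02 1.187e-01 3.660e+02 1.890e+02] z range 0.1124 0.1189
y 8 [-2.400e-03  4.360e-02  1.181e-01  2.785e+02  1.730e+02]
23 1 [-4.60e-03  2.67e-02  1.18e-01  2.81e+02  1.75e+02] z range 0.118 0.118
31 2 [-3.000e-04  3.510e-02  1.173e-01  2.805e+02  1.740e+02] z range 0.1164 0.1179
39 2 [-1.700e-03  4.360e-02  1.180e-01  2.785e+02  1.730e+02] z range 0.1178 0.1182
47 2 [-3.100e-03  5.200e-02  1.189e-01  2.765e+02  1.720e+02] z range 0.1188 0.1189
r 197 [-3.370e-02  1.157e-01  1.555e-01  3.680e+02  1.610e+02]
r 179 [-1.500e-02  1.144e-01  1.532e-01  2.560e+02  1.580e+02]
```

```bash
cat > look.py <<'E'
from pm import *
def look(tag):
    a=arm.snapshot('scene');b=arm.snapshot('side');w=arm.snapshot('wrist')
    pickle.dump((a,b,w),open(tag+'.pkl','wb'))
    save(np.hstack([a['color'][140:240,300:400],b['color'][120:220,220:320]]),tag+'.png',4); save(w['color'],tag+'_w.png',1.2)
    print(arm.get_state()['time'])
E
python3 - <<'E'
from look import *
c=B-.055*X+.12*Y
arm.line_to([*c,.20],.15); f0=favg(8)[0]
arm.line_to([*c,.162],.08); print(f0,favg(5)[0])
for z in (.150,.140,.124): arm.line_to([*c,z],.05); print(z,arm.get_state()['ee_pos'],favg(5)[0])
look('e1')
E
```

```text
[-0.016  0.227  0.164] [-0.353 -0.424  0.013]
0.15 [0.62526928 0.2263678  0.14957053] [-0.038  0.684 -0.118]
0.14 [0.62525852 0.22638013 0.13949571] [ 0.275 -0.373 -0.126]
0.124 [0.62525686 0.22637987 0.1235238 ] [-0.064  0.021  0.164]
27.75
```

View pics/e1.png

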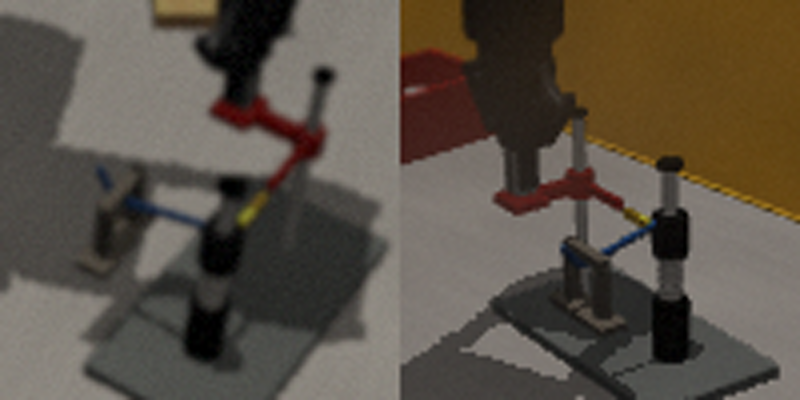

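View pics/e1_w.png

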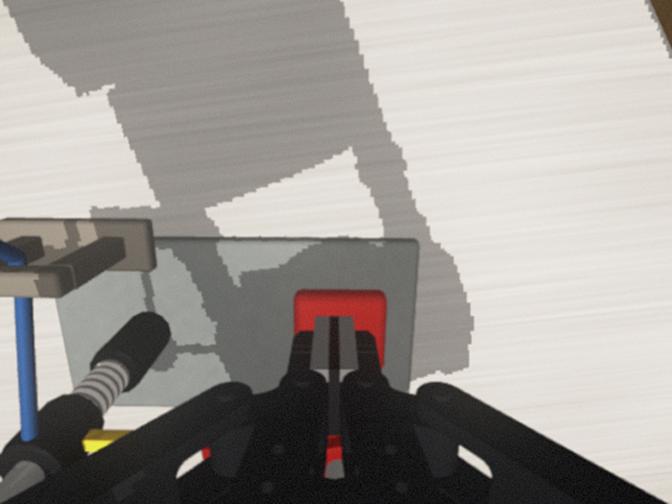

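Run:
```python
from look import *
c=B-.055*X+.12*Y
arm.line_to([*c,.24],.12)
p=B+.061*Y+.045*X
arm.line_to([*p,.235],.12); arm.dwell(.3)
look('e2')
```

```text
30.4333
```

View pics/e2_w.png

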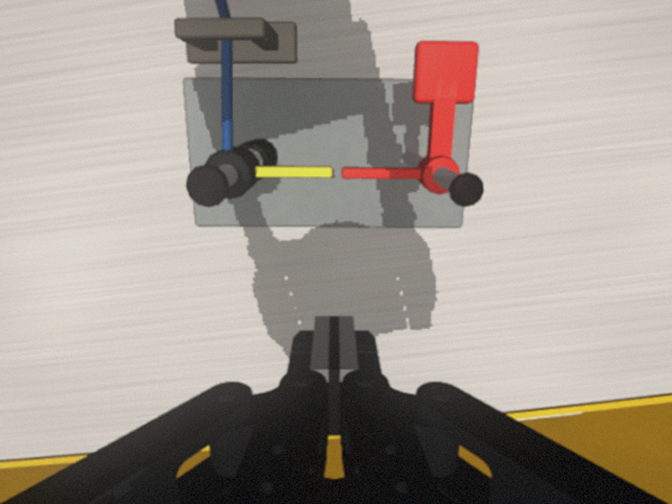

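View pics/e2.png

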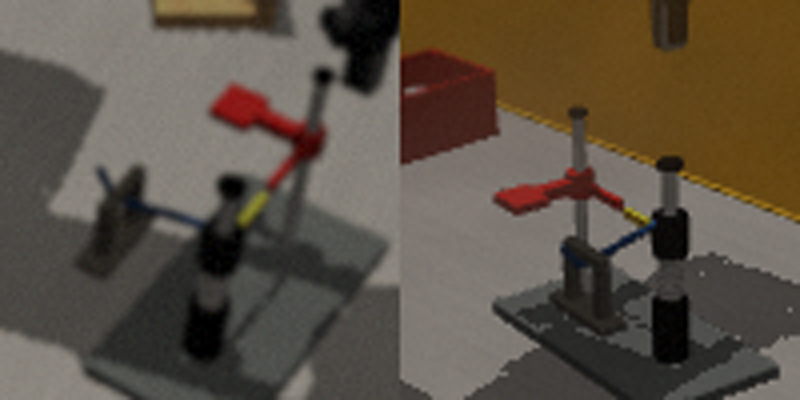

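The wrist view shows both fingers clearly: the yellow end at (333,172) and the red end at (342,173). I'll compare their heights from depth.

```bash
cat > cmp.py <<'E'
import sys
from pm import *
from scipy.optimize import minimize_scalar
a,b,w=pickle.load(open(sys.argv[1]+'.pkl','rb'))
r={}
for c in 'yr':
    P=prof(w,colmask(w,c,(205,130,350,155)))
    q=P[((P[:,1]>.025)&(P[:,1]<.055)) if c=='y' else ((P[:,1]>.067)&(P[:,1]<.097))]
    # inner rows only
    vm=np.median(q[:,4]); qi=q[np.abs(q[:,4]-vm)<=1.5]
    print('wrist',c,len(q),'n',len(qi),np.median(qi,0)[:3].round(4),'mean z',qi[:,2].mean().round(4),qi[:,2].std().round(4), 'ends y',P[:,1].min().round(4),P[:,1].max().round(4))
for n,s,roi in (('scene',a,(352,165,385,200)),('side',b,(262,160,295,185))):
    for c in 'yr':
        P=prof(s,colmask(s,c,roi)); q=P[((P[:,1]>.02)&(P[:,1]<.06)) if c=='y' else ((P[:,1]>.064)&(P[:,1]<.1))]
        uv=q[:,3:5]
        if len(q)<4: print(n,c,'few');continue
        def cost(z):
            L=proj(s,np.array([[*(B+t*Y),z] for t in (.02,.1)])); d=L[1]-L[0]; nrm=np.array([-d[1],d[0]])/np.hypot(*d)
            return abs(((uv-L[0])@nrm).mean())
        o=minimize_scalar(cost,bounds=(.08,.15),method='bounded'); print(n,c,len(q),'depth z',np.median(q[:,2]).round(4),'line z',round(o.x,4))
E
python3 cmp.py e2
```

```text
wrist y 363 n 125 [-0.0011  0.0403  0.1156] mean z 0.1157 0.0007 ends y 0.0025 0.0608
wrist r 387 n 129 [-0.0009  0.0821  0.1196] mean z 0.1195 0.0007 ends y 0.0656 0.1111
scene y 27 depth z 0.1185 line z 0.1166
scene r 25 depth z 0.1228 line z 0.1194
side y 7 depth z 0.1182 line z 0.1165
side r 21 depth z 0.1194 line z 0.1179
```

```bash
cat > push.py <<'E'
import sys
from look import *
z=float(sys.argv[1]); tag=sys.argv[2]
c=B-.055*X+.12*Y
arm.line_to([*c,.24],.15); arm.line_to([*c,.135],.12)
lo=1
arm.line_to([*c,z],.03)
for _ in range(10): arm.dwell(.02); lo=min(lo,arm.get_state()['ee_pos'][2])
print('lowest',lo,arm.get_state()['contact_force'])
arm.line_to([*c,.24],.12)
arm.line_to([*(B+.061*Y+.045*X),.235],.15); arm.dwell(.3)
look(tag)
E
python3 push.py .1203 e3; python3 cmp.py e3
```

```text
lowest 0.1202628397007276 [ 0.49095185 -0.30604825 -0.04337095]
35.7167
wrist y 369 n 128 [-0.0012  0.0398  0.1158] mean z 0.1158 0.0007 ends y 0.0025 0.0608
wrist r 361 n 128 [-0.0013  0.0817  0.1167] mean z 0.1168 0.0007 ends y 0.0608 0.1283
scene y 27 depth z 0.1187 line z 0.1166
scene r 22 depth z 0.1191 line z 0.1165
side y 7 depth z 0.1175 line z 0.1165
side r 23 depth z 0.118 line z 0.1148
```

View pics/e3.png

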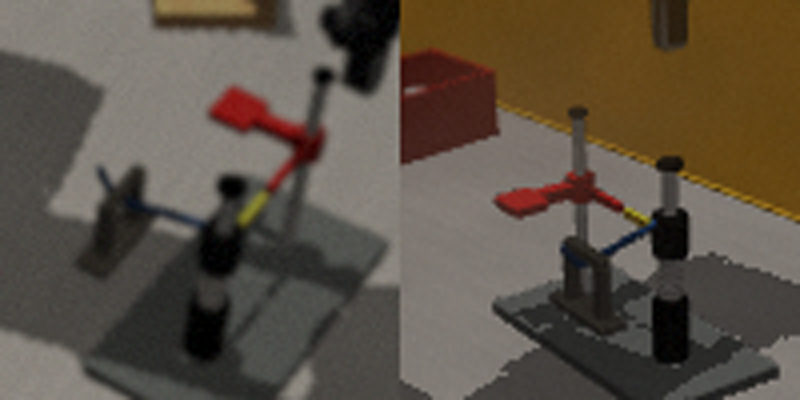

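Run:
```python
from pm import *
a,b,w=pickle.load(open('e3.pkl','rb'))
v,u=np.mgrid[0:230,100:420]; P=unproj(w,np.c_[u.ravel(),v.ravel()]); d=P[:,:2]-B; Q=np.c_[d@X,d@Y,P[:,2]]
for lo,hi,nm in((-.004,.004,'table'),(.006,.017,'plate')):
    q=Q[(Q[:,2]>lo)&(Q[:,2]<hi)]; A=np.c_[q[:,:2],np.ones(len(q))]; print(nm,len(q),np.linalg.lstsq(A,q[:,2],rcond=None)[0].round(4))
# finger lines: slope in each & extrapolate to gap
for c in 'yr':
    R=prof(w,colmask(w,c,(205,130,350,155))); q=R[((R[:,1]>.02)&(R[:,1]<.057)) if c=='y' else ((R[:,1]>.065)&(R[:,1]<.1))]
    q=q[abs(q[:,4]-np.median(q[:,4]))<=1.5]; k=np.polyfit(q[:,1],q[:,2],1); print(c,k.round(4),'at .061',np.polyval(k,.061).round(5))
pad=prof(w,colmask(w,'r',(345,30,400,88))); print('pad',np.median(pad,0)[:3])
```

```text
table 38506 [ 0.     -0.0001 -0.0017]
plate 21445 [-0.0012  0.0002  0.0102]
y [0.0021 0.1157] at .061 0.11585
r [0.0076 0.1161] at .061 0.11658
pad [-0.05510631  0.12079204  0.11760823]
```

Wrist depth has no tilt bias. The mark is still about 0.9 mm too high, so I'll make one fine push.

```bash
python3 push.py .1193 e4; python3 cmp.py e4
```

```text
lowest 0.11929272587304822 [-0.0789751  -0.52570688  0.05727771]
41.0417
wrist y 366 n 127 [-0.0012  0.0399  0.1158] mean z 0.1158 0.0007 ends y 0.0024 0.0608
wrist r 379 n 128 [-0.0012  0.0819  0.1156] mean z 0.1157 0.0007 ends y 0.0608 0.1115
scene y 26 depth z 0.1185 line z 0.1166
scene r 22 depth z 0.1186 line z 0.1154
side y 7 depth z 0.1178 line z 0.1165
side r 22 depth z 0.1167 line z 0.1143
```

View pics/e4_w.png

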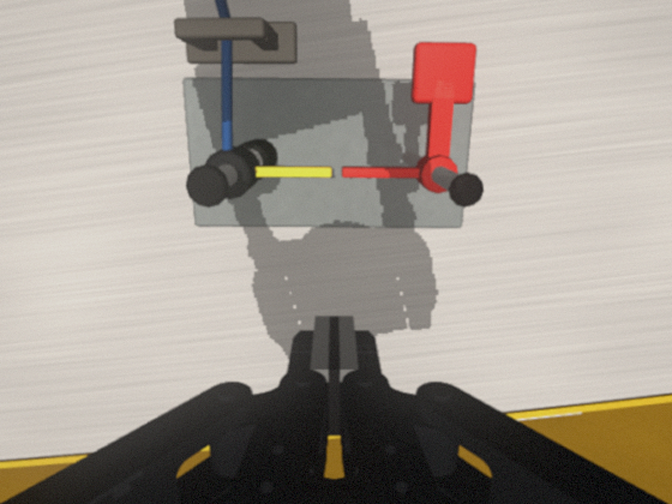

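View pics/e4.png

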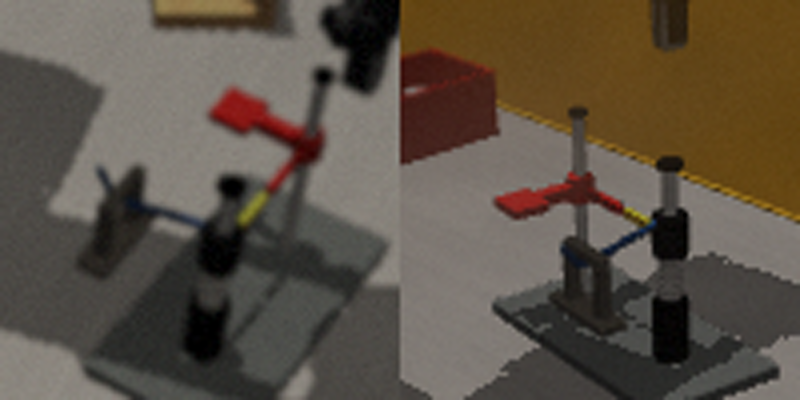

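The wrist view shows the yellow and red tops at the same height (0.1158 and 0.1157 m). The pull hangs still and the arm is clear.

```bash
python3 -c "
from plant import arm
arm.job_done(); print(arm.get_state()['time'])"
```

```text
the job is handed in; nothing more can be done
the job is handed in; nothing more can be done
```

The pewter bow pull now hangs by its bar in the blue hook's hollow, and the red marker's finger is level with the yellow pointer. I handed the job in shortly after 41 s; no verdict was reported.

- **Hanging:** I lowered the pull slowly until the hook carried its weight (remaining vertical force about 0 N), then opened the gripper. The hook had sunk about 28–31 mm when I let go, against the 50 mm limit, so it stayed off the stop.
- **Waiting:** About 6 s after release, six picture pairs showed no change beyond image noise. Only then did I push the marker, in three stages.
- **Last checks:** The close-up wrist depth puts the pointer top at 0.1158 m and the marker finger top at 0.1157 m. Scene depth agrees to 0.1 mm. The side camera and a coarser line-fit check put the marker 1–2 mm lower; I trusted the wrist view because it was nearest and showed no tilt error.
- **State at hand-in:** The pull was hanging still and the arm was touching nothing. I never moved near the cup pull, hinge or black lever after the grasp, but I did not re-measure where they lie.

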